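# Open the safety cap of the remover bottle

## Task

Open the amber bottle of nail varnish remover, which stands in the steel holder: press its white push-and-turn safety cap down, keep it pressed while turning it counter-clockwise (seen from above) by about 70 degrees, and lift it straight off. Finish while still holding the cap in the gripper, upright and still, about 8 cm straight above where it sat on the bottle; do not put it down or let go. Leave the bottle seated in its holder and do not disturb the other things on the shelf.

Things in the scene. Friction and masses are not known exactly. Their poses are not given: they have to be found in the camera images.
- cap_center (a point): Centre (half-way up, on the axis) of the loose white ribbed round cap, 30 g: 52 mm diameter, 32 mm high, red bar on top along its x axis; z up. Closed, it is 118 mm above the bottle's origin and its lower rim is 7 mm above the shoulder. Grip it from above across its diameter with 30 N or more, fingertips at most 10 mm below this centre so that they stay off the shoulder when pressing.
- bottle_neck (a point): Point on the neck's axis, 118 mm above the bottle's underside; x, y, z as the bottle. Two lugs in the cap sit in notches of the neck. Pressed down more than 3 mm the cap can turn; counter-clockwise from above it is free after 0.65 rad and meets a stop at about 2.5 rad: 1.2 rad is right. Let up or not, it then lifts straight off, and is clear of the bottle once 40 mm up.
- bottle: Amber bottle, loose, about 0.4 kg, upright in the steel holder. Origin at the centre of its underside, z up along the neck. Body 76 mm (x) by 52 mm (y), flat shoulder 95 mm above the origin, neck up to 118 mm with a small sprung rubber seal above it under the cap. The closed cap's top is 134 mm above the origin.
- seal (a joint): Travel (m) of the sprung rubber seal under the cap: 0 with the cap closed at rest, growing one to one as the cap is pressed down, about -0.005 with the cap off. Spring 800 N/m, 4 N at 0: 3 mm takes 6.4 N, 5 mm (aim here) 8 N; the cap bottoms on the shoulder at 7 mm and 10 N, beyond which the force rises steeply.
- holder: Fixed brushed steel holder, an open box 86 mm (x) by 62 mm (y) by 45 mm high with 4 mm walls and floor. Origin at the centre of its underside, on the shelf. The bottle stands in it with 1 mm of play on each side, so it cannot turn.
- soap_tray: Bystander: white ceramic soap tray with a bar of soap, 130 by 90 by 26 mm high. Origin at the centre of its underside.
- hairbrush: Bystander: wooden hairbrush lying bristles down, about 215 mm long along its x axis, 60 mm wide, 32 mm high. Origin on the shelf, near its middle.
- perfume: Bystander: pink glass perfume bottle with a brass cap, 36 by 58 by 101 mm high. Origin at the centre of its underside.
- travel_case: Bystander: closed round teal silicone travel case, 94 mm in diameter, 39 mm high. Origin at the centre of its underside.
Things that resemble listed ones, but are neither listed nor needed, are in the scene too. Of the things that look like the part that bears cap_center, the smaller one is meant. There is more than one size of the bottle; the job needs the larger.

How it is judged:
By the outcome, as a careful person would: the job done as asked, in the order asked, and still so for the second after the job is handed in, while the arm keeps its last pose, push and grip.
It also fails if it takes over 32 s, if anything falls off the work surface, if the arm or the gripper's body presses on something with over 40 N, if the wrist force passes 120 N, or if a joint passes its speed limit or range.

## Robot

A 7-joint arm with a two-finger parallel gripper is mounted at the origin on the work surface. World frame = base frame: x ahead of the robot, y to its left, z up, the work surface at z = 0. Lengths are in m, angles in rad, forces in N, time in s.
With the tool pointing down it reaches from about 0.4 to 0.85 m from the base axis. Payload 10.4 kg.
Tool frame: the origin (TCP) lies midway between the tips of the shut fingers; the grasp point (between the pads) lies 19 mm behind it (r.grasp_offset is the distance from the TCP to the grasp point, in m); z points along the fingers, y is the line along which they close (so a half turn about z gives the same grasp; the last joint's range is limited). The gripper opens to 87 mm and grips with 3 to 60 N. Pads are 19 mm wide; open, the fingers measure 117 mm over their backs; the gripper's body (75 mm by 190 mm) begins 51 mm behind the grasp point.
Start: joints at [-1.151, 0.332, -0.065, 1.46, 0.022, 1.35, -0.088], TCP at [0.268, 0.565, 0.223] pointing down, gripper open.
Joint ranges: [-2.6, 2.6], [-0.5, 2.12], [-1.47, 1.34], [0.16, 2.42], [-1.27, 4.41], [0.06, 2.06], [-2.6, 2.6]. Speed limits (rad/s): [2.22, 2.22, 2.79, 2.79, 3.14, 3.14, 3.14].

## Interface

Orientations are given as a unit quaternion [x, y, z, w].
In Python, from bench import r gives the robot as it stands.
- The arm moves only by the tool drive_tool, never from a script. Its argument "moves" is a list that holds one entry, the list of rows, each a list of 7 numbers: the shift along the tool's x, y, z in m, then the turn, a rotation vector about the tool's x, y, z in rad, then the opening, from 0 (shut) to 1 (fully open). In form: [[[tx, ty, tz, ax, ay, az, jaw], ...]]. A call has 1 to 10 rows; each row shifts and turns the commanded pose from where the row before left it, along the tool's axes as they then stand; what a row does not reach is not made up. A row lasts 1/10 s, in which the tool goes at most 50 mm and 8.59 degrees, less where a joint would pass 70% of its speed; a pose out of reach is approached as far as the arm can. A call is refused whole if a number of a shift passes 0.05 or a number of a turn 0.15, either way. A call with a gripper value outside its range is refused whole. The fingers move at their own pace and stop on an object; "squeeze" is the grip in N (left out, the last holds). Time passes only in rows, so rows that do not move let the fingers close. It gives the time, the measured TCP pose, the force, the opening and the grip force at its end, in the units of the state.
- r.read_state(): the state, without advancing time (a new reading comes with each control period).
- r.camera(name): name is "scene" or "top"; returns the picture (400x640x3 uint8, red, green, blue); there is no depth.
- r.camera_info(name): a dict with "mtx" (3x3 intrinsics, pixels), "rvec" (rotation vector, rad) and "tvec" (3), from world to camera coordinates, as OpenCV has them. Camera axes: x right, y down, z forward; pixel columns grow to the right and rows downward; lengths in m; the calibration is good to about 2 mm. A picture is of the moment at which its call begins. camera_info takes no time and is no camera call.
- r.close_job(): hands the job in; it is judged then, once.
Trained networks look in the newest picture that a camera, given by its name, has taken for a name from the list of things; names that differ only in an ending like _2 or _b are one class to them, and where a whole thing is asked for, a point or a joint stands for the part that bears it (a point fixed in the world has none). Each returns a list of dicts, best first, with "conf" (0 to 1); they miss things now and then, are a little off and sometimes report something else, mostly with a low value. They report only what shows in the picture. A call takes as long as a camera call. They do not tell look-alikes from the thing itself.
- r.find_in(camera, query): "bbox" ([left, top, right, bottom] in pixels, round what is visible of it).
- r.place_of(camera, query): "at" ([column, row] in pixels: a listed point, or the origin of a listed thing).
The state is a dict: "time": time; "joint_positions": joint angles; "joint_vel": joint speeds; "joint_torque": joint torques, N m; "ee_pos": TCP position; "eef_rot": TCP orientation; "ft_force": force on the tool from outside, world axes, zero at the start; "torque": the same for the moment, N m; "width": finger opening in m; "grip_force": force on a finger pad.
Only numpy, scipy, OpenCV 4.12 (cv2) and the standard library are available. Lean on these libraries where they do the work, as an engineer would, in place of code of your own. Each camera call takes 0.05 s, during which the arm holds its last target. There are 200 camera calls.

## Working session

There is one attempt and no reset: what is moved stays moved. The work goes in short steps, Python scripts to look and compute and a tool call to move; the robot and the scene stay as the last step left them, time stands still between calls to the robot, and variables do not carry over. Pictures are saved under pics/ and viewed, at most 10 in all, crops included, and the job is handed in when it is done.

Besides the shell and the picture viewer there is one more tool, called after ">>>" as name(argument=value, ...) on one line, values as JSON. drive_tool: Moves the arm, as the interface text tells. Its arguments: {"type":"object","properties":{"moves":{"type":"array"},"squeeze":{"type":"number"}},"required":["moves"]}

```bash
mkdir -p pics; cat > h.py <<'E'
import numpy as np, cv2
from scipy.spatial.transform import Rotation as R
from bench import r
def ray(cam,px):
    i=r.camera_info(cam); K=np.array(i["mtx"]); Rm=cv2.Rodrigues(np.array(i["rvec"],float))[0]; t=np.array(i["tvec"],float).ravel()
    d=Rm.T@np.linalg.inv(K)@np.array([px[0],px[1],1.]); return -Rm.T@t, d/np.linalg.norm(d)
def at_z(cam,px,z):
    o,d=ray(cam,px); return o+d*(z-o[2])/d[2]
def tri(p1,p2):
    (o1,d1),(o2,d2)=ray("scene",p1),ray("top",p2)
    s=np.linalg.lstsq(np.c_[d1,-d2],o2-o1,rcond=None)[0]; a,b=o1+s[0]*d1,o2+s[1]*d2
    return (a+b)/2,np.linalg.norm(a-b)
def proj(cam,P):
    i=r.camera_info(cam); return cv2.projectPoints(np.array(P,float).reshape(-1,3),np.array(i["rvec"],float),np.array(i["tvec"],float),np.array(i["mtx"]),None)[0].reshape(-1,2)
def save(cam,name):
    im=np.array(r.camera(cam)); cv2.imwrite("pics/"+name,im[:,:,::-1]); return im
E
python3 - <<'E'
from h import *
for c in("scene","top"):
    save(c,c+"0.png"); print(c,ray(c,(320,200)))
    for q in("cap_center","bottle_neck","bottle","holder"):
        print(q,[(np.round(d["at"],1).tolist(),round(d["conf"],2)) for d in r.place_of(c,q)])
s=r.read_state();print(s["time"],s["ee_pos"],s["eef_rot"],s["width"],s["ft_force"])
E
```

```text
scene (array([ 0.9803391 , -0.57647236,  0.99933714]), array([-0.27241516,  0.54556086, -0.79256125]))
cap_center [([329.0, 130.8], 0.7), ([308.7, 223.6], 0.67), ([254.4, 204.9], 0.65)]
bottle_neck [([231.0, 248.7], 0.79), ([253.8, 209.1], 0.58)]
bottle [([258.7, 235.8], 0.77), ([237.4, 263.6], 0.64), ([253.2, 204.8], 0.41)]
holder [([257.2, 234.9], 0.76)]
top (array([0.52130102, 0.01728771, 0.97258888]), array([ 0.10724217, -0.01454812, -0.99412649]))
cap_center [([354.0, 223.4], 0.81), ([311.7, 187.3], 0.55), ([267.6, 145.3], 0.42)]
bottle_neck [([394.8, 223.1], 0.74), ([350.1, 228.9], 0.71)]
bottle [([392.7, 224.7], 0.95), ([346.8, 228.1], 0.81), ([385.4, 148.2], 0.69)]
holder [([348.2, 229.5], 0.47)]
0.5 [0.26779115 0.56473817 0.22255911] [2.19600650e-01 9.75589849e-01 2.73175774e-05 7.82897675e-06] 0.08687731277209923 [-0.68084647 -0.506      -0.36158411]
```

View pics/scene0.png

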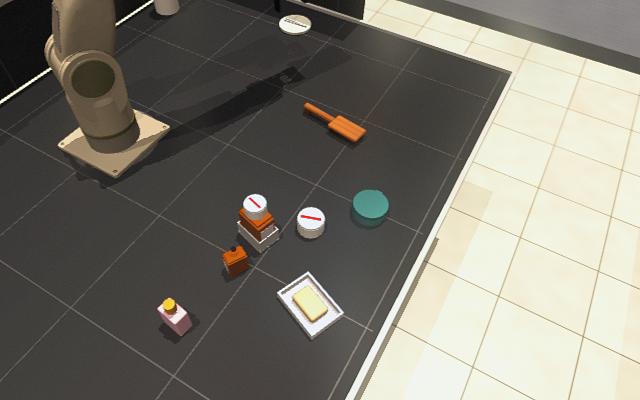

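View pics/top0.png

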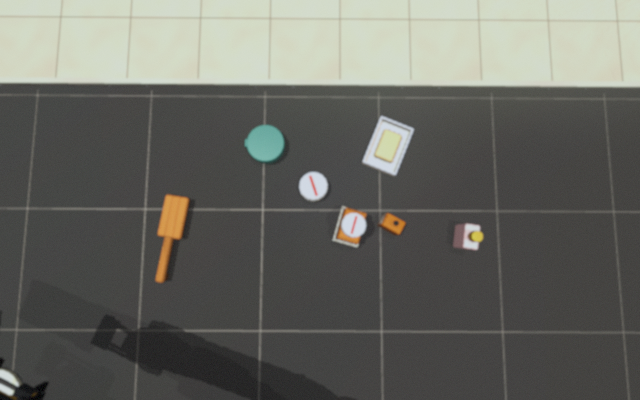

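Scene view: the capped bottle stands in its holder at (255,210), with a loose larger look-alike cap at (311,222) and a small bottle at (235,262). In the top view these are at (353,225), (313,186) and (393,223). Next I refine the cap pose.

```bash
python3 - <<'E'
from h import *
def circ(im,cx,cy,w=26):
    hsv=cv2.cvtColor(im,cv2.COLOR_RGB2HSV)
    return hsv[int(cy)-w:int(cy)+w,int(cx)-w:int(cx)+w]
print("net", tri((254.4,204.9),(354,223.4)), "decoy", tri((308.7,223.6),(311.7,187.3)))
im=cv2.imread("pics/top0.png"); s=cv2.imread("pics/scene0.png")
a=cv2.resize(im[195:255,320:400],(640,480),interpolation=cv2.INTER_CUBIC)
b=cv2.resize(s[180:260,220:280],(360,480),interpolation=cv2.INTER_CUBIC)
cv2.imwrite("pics/c1.png",np.hstack([a,b])[:, :800] if False else cv2.resize(np.hstack([a,b]),(800,384)))
c,_=tri((254.4,204.9),(354,223.4))
print("z=.122 scene",at_z("scene",(254.4,204.9),.122),"top",at_z("top",(354,223.4),.122))
# white disk outline in top: ellipse fit and red bar
h=cv2.cvtColor(im,cv2.COLOR_BGR2HSV)
sub=np.s_[195:255,320:400]
red=((h[...,0]<6)|(h[...,0]>172))&(h[...,1]>90)&(h[...,2]>130)
ys,xs=np.where(red[sub]); print(len(xs),xs.mean()+320,ys.mean()+195)
E
```

```text
net (array([ 0.55998145, -0.07042851,  0.13299246]), np.float64(0.00120730686417831)) decoy (array([0.65540986, 0.02304598, 0.01248223]), np.float64(0.004630487849977285))
z=.122 scene [ 0.55415664 -0.06437219  0.122     ] top [ 0.56097052 -0.07120101  0.122     ]
0 nan nan<stdin>:16: RuntimeWarning: Mean of empty slice.
  ret = ret.dtype.type(ret / rcount)
```

View pics/c1.png

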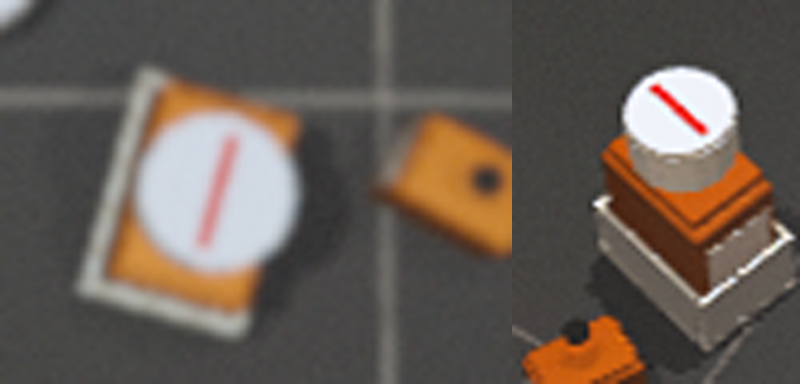

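The crop shows the closed cap with its red bar running along the bottle's long side. The bar's centre is at about (354.0,224.6) in the top view and (254.4,202.5) in the scene view.

```bash
python3 - <<'E'
from h import *
T=(353.8,224.5);S=(254.4,202.6)
print(tri(S,T)); print(at_z("top",T,.138),at_z("scene",S,.138))
f=lambda x,y:(320+x/6.4-.4,195+y/6.4-.4)
a,b=at_z("top",f(205,246),.138),at_z("top",f(233,137),.138); d=b-a; print("bar",np.linalg.norm(d),np.degrees(np.arctan2(d[1],d[0])))
q=[f(148,70),f(85,290),f(243,330)]; P=[at_z("top",p,.045) for p in q]
print("holder",[np.round(p,4) for p in P],np.linalg.norm(P[0]-P[1]),np.linalg.norm(P[2]-P[1]),np.degrees(np.arctan2(*(P[0]-P[1])[1::-1])),(P[0]+P[2])/2)
s=r.read_state();Rm=R.from_quat(s["eef_rot"]).as_matrix();print(Rm.round(4), np.degrees(np.arctan2(Rm[1,1],Rm[0,1])))
E
```

```text
(array([ 0.55812116, -0.06877543,  0.13853298]), np.float64(0.0008256892225527575))
[ 0.55781797 -0.06908352  0.138     ] [ 0.55819272 -0.06821614  0.138     ]
bar 0.03852895844421723 -14.74998851129724
holder [array([ 0.608 , -0.0519,  0.045 ]), array([ 0.5244, -0.0278,  0.045 ]), array([ 0.5097, -0.0875,  0.045 ])] 0.08706581236076036 0.06145282009235409 -16.05626169488113 [ 0.55885563 -0.06969897  0.045     ]
[[-9.036e-01  4.285e-01  0.000e+00]
 [ 4.285e-01  9.036e-01  0.000e+00]
 [-0.000e+00  1.000e-04 -1.000e+00]] 64.62884329823324
```

>>> drive_tool(moves=[[[-0.038,-0.032,0,0,0,0,1],[-0.038,-0.032,0,0,0,0,1],[-0.038,-0.032,0,0,0,0,1],[-0.038,-0.032,0,0,0,0,1],[-0.038,-0.032,0,0,0,0,1],[-0.038,-0.032,0,0,0,0,1],[-0.038,-0.032,0,0,0,0,1],[-0.038,-0.032,0,0,0,0,1],[-0.038,-0.032,0,0,0,0,1],[-0.038,-0.032,0,0,0,0,1]]], squeeze=45)

```text
time: 1.5
ee_pos: [0.4746, 0.1108, 0.223]
eef_rot: [0.22, 0.976, 0.0, 0.0]
ft_force: [1.1, 0.7, 0.1]
width: 0.0874
grip_force: 0.0
```

>>> drive_tool(moves=[[[-0.038,-0.032,0,0,0,0.14,1],[0,0,0,0,0,0.14,1],[0,0,0,0,0,0.14,1],[0,0,0,0,0,0.14,1],[0,0,0,0,0,0.14,1],[0,0,0,0,0,0.14,1],[0,0,0,0,0,0.14,1],[0,0,0,0,0,0.14,1],[0,0,0,0,0,0.14,1],[0,0,0,0,0,0.14,1]]])

```text
time: 2.5
ee_pos: [0.4946, 0.0676, 0.2226]
eef_rot: [0.798, 0.602, 0.0, -0.0]
ft_force: [-0.8, 0.5, 1.3]
width: 0.0868
grip_force: 0.0
```

```bash
cat > to.py <<'E'
from h import *
import sys
s=r.read_state();Rm=R.from_quat(s["eef_rot"]).as_matrix();p=np.array(s["ee_pos"])
print("t",s["time"],"p",p.round(4),"yaw",np.degrees(np.arctan2(Rm[1,1],Rm[0,1])).round(1),"tilt",np.degrees(np.arccos(-Rm[2,2])).round(2),"F",np.round(s["ft_force"],2),"w",s["width"],"g",s["grip_force"],"q",np.round(s["joint_positions"],2))
g=np.array([float(v) for v in sys.argv[1:4]]);print("d tool",(Rm.T@(g-p)).round(4))
E
python3 to.py .558 -.069 .18
```

```text
t 2.5 p [0.4946 0.0676 0.2226] yaw -15.9 tilt 0.02 F [-0.79  0.53  1.29] w 0.08679807568412976 g 0.0 q [-0.6   0.04  0.39  1.81 -0.02  1.3  -0.49]
d tool [-0.114   0.0984  0.0426]
```

>>> drive_tool(moves=[[[-0.0285,0.0246,0.01,0,0,0,1],[-0.0285,0.0246,0.01,0,0,0,1],[-0.0285,0.0246,0.01,0,0,0,1],[-0.0285,0.0246,0.01,0,0,0,1],[0,0,0,0,0,0,1],[0,0,0,0,0,0,1],[0,0,0,0,0,0,1]]])

```text
time: 3.2
ee_pos: [0.5588, -0.0675, 0.1827]
eef_rot: [0.796, 0.605, 0.0, -0.0]
ft_force: [-0.4, -0.1, 0.8]
width: 0.0869
grip_force: 0.0
```

```bash
python3 to.py .558 -.069 .115; python3 - <<'E'
from h import *
t=save("top","t1.png");s=save("scene","s1.png")
a=cv2.resize(t[180:280,300:420],(480,400),interpolation=cv2.INTER_CUBIC);b=cv2.resize(s[150:270,200:296],(320,400),interpolation=cv2.INTER_CUBIC)
cv2.imwrite("pics/c2.png",np.hstack([a,b])[:,:,::-1])
E
```

```text
t 3.2 p [ 0.5588 -0.0675  0.1827] yaw -15.5 tilt 0.04 F [-0.36 -0.07  0.77] w 0.08686366505522809 g 0.0 q [-0.41  0.23  0.52  1.71 -0.12  1.23 -0.13]
d tool [-0.0017 -0.0004  0.0677]
```

View pics/c2.png

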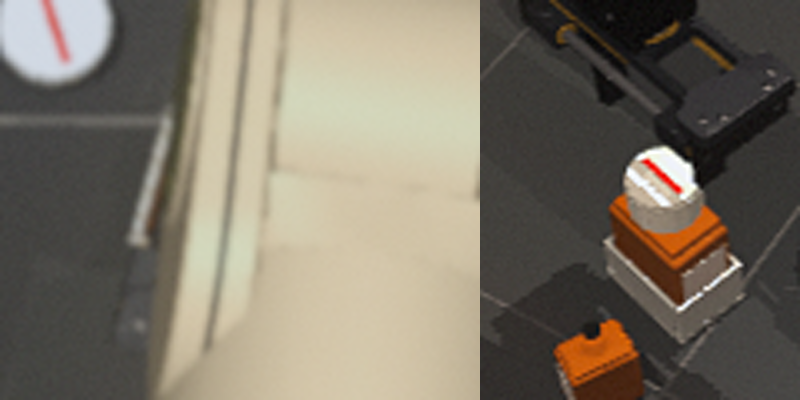

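Scene crop: the open fingertips, at about (605,95) and (700,165), straddle the cap from above, which agrees with the computed offset. I'll go down and grip.

>>> drive_tool(moves=[[[-0.0017,-0.0004,0.02,0,0,0,1],[0,0,0.02,0,0,0,1],[0,0,0.0177,0,0,0,1],[0,0,0.01,0,0,0,1],[0,0,0,0,0,0,1],[0,0,0,0,0,0,1]]])

```text
time: 3.9
ee_pos: [0.5583, -0.0699, 0.1156]
eef_rot: [0.796, 0.605, 0.0, 0.0]
ft_force: [-0.0, 0.2, 0.1]
width: 0.0867
grip_force: 0.0
```

```bash
python3 to.py .558 -.069 .115
```

```text
t 3.9 p [ 0.5583 -0.0699  0.1156] yaw -15.6 tilt 0.05 F [-0.01  0.24  0.11] w 0.08673238748790824 g 0.0 q [-0.39  0.3   0.51  1.78 -0.16  1.1  -0.1 ]
d tool [ 0.0007 -0.0005  0.0006]
```

>>> drive_tool(moves=[[[0.0007,0,0,0,0,0,0.7],[0,0,0,0,0,0,0.6],[0,0,0,0,0,0,0.4],[0,0,0,0,0,0,0.2],[0,0,0,0,0,0,0],[0,0,0,0,0,0,0],[0,0,0,0,0,0,0],[0,0,0,0,0,0,0]]], squeeze=45)

```text
time: 4.7
ee_pos: [0.558, -0.0695, 0.1149]
eef_rot: [0.796, 0.605, -0.0, -0.0]
ft_force: [-2.1, 0.6, 2.1]
width: 0.0514
grip_force: 45.0
```

```bash
python3 to.py .558 -.069 .1156
```

```text
t 4.7 p [ 0.558  -0.0695  0.1149] yaw -15.6 tilt 0.02 F [-2.12  0.64  2.13] w 0.05141003849263397 g 45.002166484482586 q [-0.39  0.3   0.51  1.79 -0.16  1.1  -0.1 ]
d tool [ 0.0004 -0.0002 -0.0007]
```

>>> drive_tool(moves=[[[0,0,0.001,0,0,0,0],[0,0,0.001,0,0,0,0],[0,0,0.001,0,0,0,0],[0,0,0.001,0,0,0,0],[0,0,0.001,0,0,0,0],[0,0,0,0,0,0,0],[0,0,0,0,0,0,0]]])

```text
time: 5.4
ee_pos: [0.5583, -0.0695, 0.1102]
eef_rot: [0.796, 0.605, 0.0, 0.0]
ft_force: [-2.9, 0.9, 7.4]
width: 0.0517
grip_force: 45.0
```

```bash
python3 to.py .558 -.0695 .1099
```

```text
t 5.4 p [ 0.5583 -0.0695  0.1102] yaw -15.6 tilt 0.03 F [-2.92  0.88  7.39] w 0.05170916468613498 g 45.00852083324389 q [-0.39  0.31  0.51  1.79 -0.17  1.09 -0.09]
d tool [-0.0001 -0.0003  0.0003]
```

>>> drive_tool(moves=[[[0,0,0.0003,0,0,-0.06,0],[0,0,0,0,0,-0.1,0],[0,0,0,0,0,-0.1,0],[0,0,0,0,0,-0.1,0],[0,0,0,0,0,0,0]]])

```text
time: 5.9
ee_pos: [0.559, -0.0694, 0.1102]
eef_rot: [0.674, 0.739, 0.001, 0.001]
ft_force: [-0.9, 0.6, 7.0]
width: 0.0516
grip_force: 45.0
```

```bash
python3 to.py .558 -.0695 .11; python3 -c "
from h import *
print(r.read_state()['torque'])"
```

```text
t 5.9 p [ 0.559  -0.0694  0.1102] yaw 5.3 tilt 0.11 F [-0.88  0.6   7.03] w 0.0516025949222861 g 45.0060589145869 q [-0.34  0.3   0.45  1.79 -0.15  1.09  0.25]
d tool [-0.0001 -0.001   0.0002]
[0.12135474 0.316054   0.04027858]
```

>>> drive_tool(moves=[[[0,-0.0008,0,0,0,-0.1,0],[0,0,0,0,0,-0.1,0],[0,0,0,0,0,-0.1,0],[0,0,0,0,0,-0.1,0],[0,0,0,0,0,-0.1,0],[0,0,0,0,0,-0.1,0],[0,0,0,0,0,-0.1,0],[0,0,0,0,0,-0.1,0],[0,0,0,0,0,-0.04,0],[0,0,0,0,0,0,0]]])

```text
time: 6.9
ee_pos: [0.5586, -0.0696, 0.1104]
eef_rot: [0.315, 0.949, 0.001, 0.001]
ft_force: [0.2, 1.0, 7.2]
width: 0.0516
grip_force: 45.0
```

```bash
python3 to.py .558 -.0695 .11; python3 - <<'E'
from h import *
print(r.read_state()['torque']); s=save("scene","s2.png");t=save("top","t2.png")
a=cv2.resize(t[180:280,300:420],(480,400),interpolation=cv2.INTER_CUBIC);b=cv2.resize(s[150:270,200:296],(320,400),interpolation=cv2.INTER_CUBIC)
cv2.imwrite("pics/c3.png",np.hstack([a,b])[:,:,::-1])
E
```

```text
t 6.9 p [ 0.5586 -0.0696  0.1104] yaw 53.3 tilt 0.17 F [0.18 0.98 7.2 ] w 0.05158547148616663 g 45.00526110408828 q [-0.24  0.29  0.33  1.78 -0.1   1.08  1.06]
d tool [ 0.0005 -0.0003  0.0004]
[ 0.05836245 -0.02853392  0.02302076]
```

View pics/c3.png

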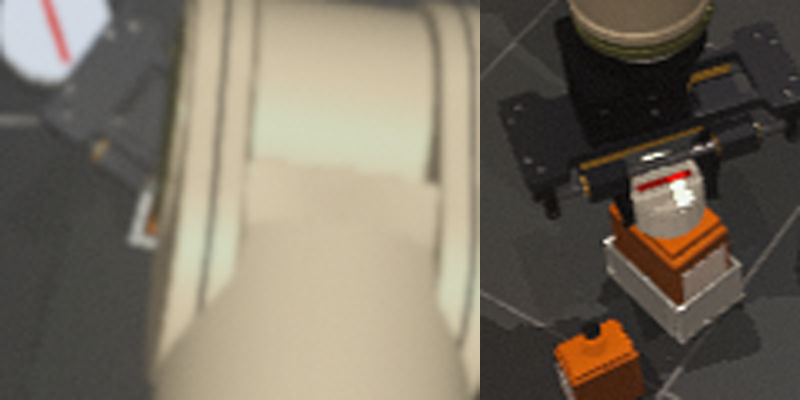

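The scene crop shows the red bar at (662,182) turned with the gripper by about 69°, so the cap followed without slipping. I'll lift it.

>>> drive_tool(moves=[[[0.0004,0,-0.002,0,0,0,0],[0,0,-0.003,0,0,0,0],[0,0,-0.003,0,0,0,0],[0,0,-0.004,0,0,0,0],[0,0,0,0,0,0,0]]])

```text
time: 7.5
ee_pos: [0.5569, -0.0693, 0.1216]
eef_rot: [0.316, 0.949, 0.0, -0.0]
ft_force: [1.0, -0.6, -0.4]
width: 0.0521
grip_force: 45.0
```

```bash
python3 to.py .558 -.0695 .195
```

```text
t 7.5 p [ 0.5569 -0.0693  0.1216] yaw 53.2 tilt 0.02 F [ 0.98 -0.62 -0.43] w 0.052148885247546656 g 44.99605643330142 q [-0.24  0.28  0.33  1.77 -0.1   1.11  1.05]
d tool [-0.001   0.0005 -0.0734]
```

Released at 6 to 7 mm up with almost no force, so I continue straight up.

>>> drive_tool(moves=[[[-0.0005,0,-0.008,0,0,0,0],[-0.0005,0,-0.01,0,0,0,0],[0,0,-0.01,0,0,0,0],[0,0,-0.01,0,0,0,0],[0,0,-0.01,0,0,0,0],[0,0,-0.01,0,0,0,0],[0,0,-0.01,0,0,0,0],[0,0,-0.005,0,0,0,0],[0,0,0,0,0,0,0],[0,0,0,0,0,0,0]]])

```text
time: 8.5
ee_pos: [0.5577, -0.0699, 0.1942]
eef_rot: [0.316, 0.949, -0.0, -0.0]
ft_force: [-0.8, 0.4, -0.9]
width: 0.0518
grip_force: 45.0
```

```bash
python3 to.py .558 -.0695 .195; python3 - <<'E'
from h import *
s=save("scene","s3.png")
cv2.imwrite("pics/c4.png",cv2.resize(s[110:360,140:400],(780,600) if 0 else (624,600),interpolation=cv2.INTER_CUBIC)[:,:,::-1])
E
```

```text
t 8.5 p [ 0.5577 -0.0699  0.1942] yaw 53.2 tilt 0.02 F [-0.76  0.38 -0.87] w 0.05180777987837939 g 44.99609123216942 q [-0.25  0.21  0.34  1.69 -0.07  1.26  1.03]
d tool [-0.      0.0005 -0.0008]
```

View pics/c4.png

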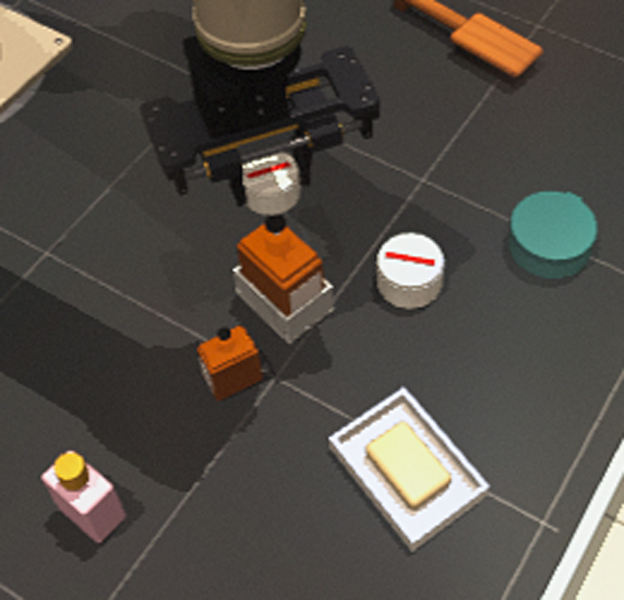

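The cap is off and held upright at (270,183) in the crop. The bottle's bare neck shows at (275,225), still seated in the holder, and the bystanders are undisturbed.

>>> drive_tool(moves=[[[0,0,-0.0008,0,0,0,0],[0,0,0,0,0,0,0],[0,0,0,0,0,0,0],[0,0,0,0,0,0,0],[0,0,0,0,0,0,0]]])

```text
time: 9.05
ee_pos: [0.5578, -0.0699, 0.1953]
eef_rot: [0.316, 0.949, 0.0, -0.0]
ft_force: [0.7, -0.2, -0.2]
width: 0.0521
grip_force: 45.0
```

```bash
python3 to.py .558 -.0695 .195; python3 -c "
from bench import r
print(r.close_job())"
```

```text
t 9.05 p [ 0.5578 -0.0699  0.1953] yaw 53.2 tilt 0.0 F [ 0.69 -0.24 -0.21] w 0.0520627508643512 g 44.996066903695464 q [-0.25  0.21  0.34  1.69 -0.07  1.26  1.03]
d tool [0.0001 0.0004 0.0003]
the job is handed in; nothing more can be done
None
```

The cap was pressed about 5 mm, turned about 69° counter-clockwise and lifted off; it was handed in at 9 s, held upright and still 8 cm above its seat, with the bottle in its holder and the other things undisturbed in the last picture.

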